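Run down the wing screw of a filter clamp

ROBOT

A 7-joint arm with a two-finger parallel gripper is mounted at the origin on the work surface. World frame = base frame: x ahead of the robot, y to its left, z up, the work surface at z = 0. Lengths are in m, angles in rad, forces in N, time in s.
With the tool pointing down it reaches from about 0.425 to 0.925 m from the base axis. Payload 6.8 kg.
Tool frame: the origin (TCP) lies midway between the tips of the shut fingers; the grasp point (between the pads) lies 19 mm behind it; z points along the fingers, y is the direction in which the jaws open and shut (so a half turn about z gives the same grasp; the last joint's range is limited). The gripper opens to 88 mm and grips with 3 to 60 N. Pads are 20 mm wide; open, the fingers measure 115 mm over their backs; the gripper's body (75 mm by 178 mm) begins 61 mm behind the grasp point.
Start: joints at [1.027, 0.477, 0.022, 1.555, -0.011, 1.109, -0.083], TCP at [0.285, -0.612, 0.223] pointing down, gripper open.
Joint ranges: [-2.96, 2.96], [-0.34, 2.1], [-1.41, 1.46], [0.24, 2.44], [-1.37, 4.51], [0.17, 1.92], [-2.96, 2.96]. Speed limits (rad/s): [2.39, 2.39, 3.14, 3.14, 3.14, 3.14, 3.14].

INTERFACE

Orientations are given as [roll, pitch, yaw] about the fixed x, y, z axes, in that order (R = Rz(yaw) Ry(pitch) Rx(roll)).
In Python, from plant import robot gives the robot as it stands. Calls block until the motion is done:
- robot.move_ptp(position, orientation): joint-space move of the TCP to a pose.
- robot.movel(position, orientation=None, feed=0.15): straight line of the TCP; orientation=None keeps the orientation; feed is the mean speed in m/s.
- robot.move_j(angles): joint-space move.
- robot.command_gripper(opening): finger opening in m; the grip force is fixed at half the most; returns when the fingers have stopped.
- robot.hold(seconds).
- robot.ik(position, orientation): joint angles nearest the present ones, or None.
- robot.camera(name): name is "scene" or "side" or "wrist"; returns (picture, depth): 480x640x3 uint8, blue, green, red; 480x640 float32, m along the optical axis (not along the pixel's ray), 0 where there is no reading.
- robot.calibration(name): a dict with "fx", "fy", "cx", "cy" (pixels), "k1" (the pictures are not rectified: a ray, as slopes to the right and down, at radius r is drawn at 1 + k1 r^2 times it, then the intrinsics apply), "xyz" and "attitude" of the camera in the world. Camera axes: x right, y down, z forward; pixel columns grow to the right and rows downward; lengths in m; the calibration is good to about 2 mm. A picture is of the moment at which its call begins: read the wrist's pose just before it. calibration takes no time and is no camera call; for the wrist camera it gives the pose at the moment of the call.
A pose or a line that the arm cannot do raises robot.MotionError and nothing moves.
- robot.close_job(): hands the job in, once; it reports no verdict.
Readings, each from a call of its own:
- robot.get_t(): time.
- robot.get_joint_positions(): joint angles.
- robot.get_qd(): joint speeds.
- robot.get_effort(): joint torques, N m.
- robot.get_ee_pos(): TCP position.
- robot.get_ee_rot(): TCP orientation.
- robot.get_contact_force(): force on the tool from outside, world axes, zero at the start.
- robot.get_ft_torque(): the same for the moment, N m.
- robot.get_opening(): finger opening in m.
Only numpy, scipy, OpenCV 4.12 (cv2) and the standard library are available. Lean on these libraries where they do the work, as an engineer would, in place of code of your own. Each camera call takes 0.05 s, during which the arm holds its last target.

TASK

The filter cassette lying in the metal holder is not clamped yet. Run the wing screw above it down, clockwise seen from above, by pushing its wings round with your fingertips in as many strokes as it takes and never taking the screw between the fingers, until it stops fully home. Do not force it hard against the stop, and leave the cassette in its place and the other things on the counter where they lie, without picking anything up.

Things in the scene. Friction and masses are not known exactly. Their poses are not given: they have to be found in the camera images.
- holder: Fixed metal filter holder. Origin: centre of its underside, on the screw's vertical axis. Base plate 130 (x) x 200 (y) x 10 mm. A slotted steel plate stands along its -x side, 6 mm thick, 130 mm wide, top 75 mm above the counter, inner face at x = -46 mm: it bars a finger from circling the screw far out; the +x side is open. Two 12 mm guide posts at y = +-88 mm, tops 65 mm above the counter.
- wingscrew (a joint): Turn of the wing screw in rad: 0 backed out, grows clockwise seen from above, 9.42 (1.5 turns) is the hard stop, fully home. The thread lowers screw and bar 6 mm a turn. It turns loosely (0.05 N m, about 2 N at the wings) and stays where it is left.
- wings (a point): Point on the screw's axis at mid height of its wings, turning and sinking with it; 76 mm above the counter at joint 0, 67 at 9.42. The two wings point along its +x and -x, z up. Each is a flat brass ear 6 mm thick (y), 20 mm high, a disc from 20 to 40 mm off the axis, with a 12 mm high web to the 18 mm wide round hub. 10 mm are free between wings and bar. Top of hub 6 mm above this point.
- bar: Aluminium clamp bar across the holder under the screw, 24 (x) x 200 (y) x 8 mm; origin: centre of its underside, on the screw axis. Slides on the guide posts and sinks with the screw; fully home it is down on the cassette (within 1 mm).
- cassette: Loose slim filter cassette, 70 (x) x 150 (y) x 20 mm, 120 g, lying in the holder under the bar; origin: centre of its underside, 10 mm above the counter. To stay there.
- spare_left: Loose spare cassette, 70 (x) x 150 (y) x 20 mm, lying on the counter beside the holder's +y end; origin: centre of its underside. A bystander.
- spare_right: Loose spare cassette, same size, beside the holder's -y end; origin: centre of its underside. A bystander.
- cap: Loose yellow plastic cyclone cap, round, 72 mm across, 50 mm high, tapering upward, beyond the holder's +x side; origin: centre of its underside. A bystander.
- spudger: Loose black plastic spudger (flat pry stick) lying on the counter beyond the holder's +x side, 140 mm long (y), 12 mm wide, 6 mm thick; origin: on its underside at the middle of its length. A bystander.
There are look-alikes about, which are no part of the job. There is more than one size of the holder; the one meant has the size given above.

How it is judged:
By the outcome, as a careful person would: the job done as asked, in the order asked, and still so for the second after the job is handed in, with the robot touching nothing.
It also fails if it takes over 64 s, if anything falls off the work surface, if the arm or the gripper's body presses on something with over 40 N, if the wrist force passes 120 N, or if a joint passes its speed limit or range.

## Working session

There is one attempt and no reset: what is moved stays moved. The work goes in short steps, each a Python script; the robot and the scene stay as the last script left them, time stands still between calls to the robot, and variables do not carry over. Pictures are saved under pics/ and viewed, and the job is handed in when it is done.

```bash
mkdir -p pics; ls; python3 - <<'E'
from plant import robot
import cv2,numpy as np
for n in ["scene","side","wrist"]:
    p,d=robot.camera(n); cv2.imwrite(f"pics/{n}0.png",p); np.save(f"pics/{n}0.npy",d); print(n,robot.calibration(n))
print(robot.get_t(),robot.get_ee_pos(),robot.get_ee_rot(),robot.get_opening())
E
```

```text
pics
scene {'fx': 475.446565334142, 'fy': 475.446565334142, 'cx': 322.81107871172304, 'cy': 236.64341934801297, 'k1': -0.10373390903654638, 'xyz': array([ 1.12368082, -0.31171745,  0.8492847 ]), 'attitude': array([-2.42627249,  0.01365411,  1.01813029])}
side {'fx': 620.6499518418718, 'fy': 620.6499518418718, 'cx': 322.31061333075826, 'cy': 238.1369024646032, 'k1': 0.07575023300000318, 'xyz': array([-0.24204443,  0.92340462,  0.81408668]), 'attitude': array([-2.13018742e+00, -6.38491563e-04, -2.44869686e+00])}
wrist {'fx': 366.8226114211944, 'fy': 366.8226114211944, 'cx': 322.78515183937327, 'cy': 232.7973200711629, 'k1': -0.03184547162473689, 'xyz': array([ 0.35889538, -0.57836637,  0.38349445]), 'attitude': array([ 2.84505082e+00,  8.95782317e-04, -1.13448843e+00])}
0.15 [ 0.28473365 -0.6115207   0.22192643] [-3.14021614e+00  6.57169478e-05  4.35731447e-01] 0.08800915704002782
```

View pics/scene0.png

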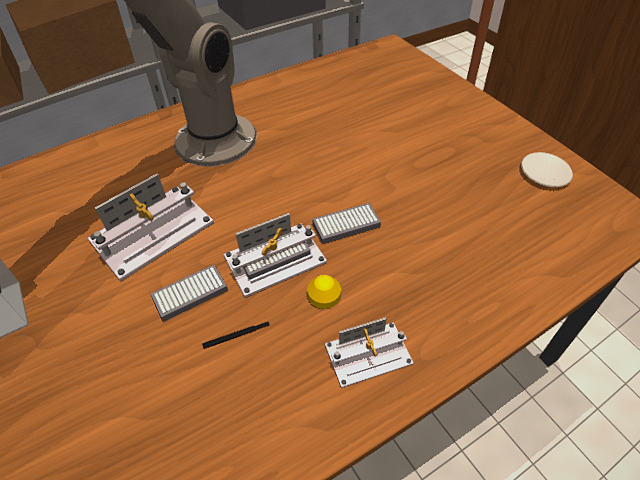

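View pics/side0.png

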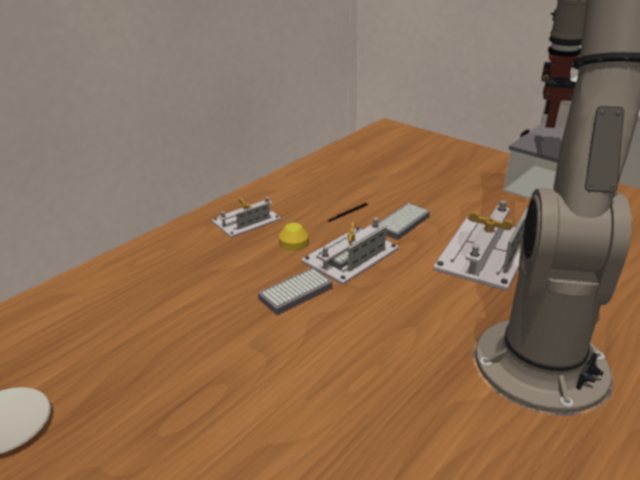

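View pics/wrist0.png

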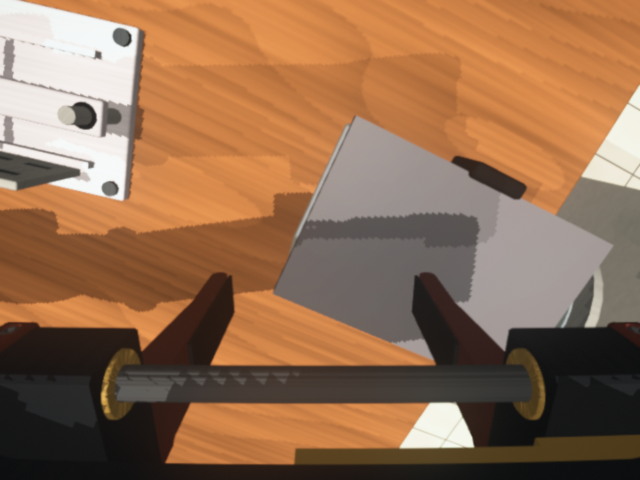

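```bash
cat > h.py <<'E'
from plant import robot
import cv2,numpy as np
from scipy.spatial.transform import Rotation as Rot
def cal(c):
    K=np.array([[c['fx'],0,c['cx']],[0,c['fy'],c['cy']],[0,0,1.]]);D=np.array([c['k1'],0,0,0.])
    return K,D,Rot.from_euler('xyz',c['attitude']).as_matrix(),np.array(c['xyz'])
def rays(c,px):
    K,D,R,t=cal(c);n=cv2.undistortPoints(np.array(px,float).reshape(-1,1,2),K,D).reshape(-1,2)
    return np.c_[n,np.ones(len(n))]@R.T,t
def at_z(c,px,z):
    r,t=rays(c,px);s=(z-t[2])/r[:,2];return t+r*s[:,None]
def cloud(c,d):
    v,u=np.mgrid[0:480,0:640];r,t=rays(c,np.c_[u.ravel(),v.ravel()])
    P=t+r*d.ravel()[:,None];P[d.ravel()<=0]=np.nan;return P.reshape(480,640,3)
def proj(c,P):
    K,D,R,t=cal(c);rv=cv2.Rodrigues(R.T)[0];return cv2.projectPoints(np.array(P,float).reshape(-1,3),rv,-R.T@t,K,D)[0].reshape(-1,2)
E
python3 - <<'E'
from h import *
c=robot.calibration("scene");d=np.load("pics/scene0.npy");P=cloud(c,d)
for p in [(225,262),(306,228),(326,262),(246,293),(273,242),(324,290),(237,335),(189,292),(346,222),(92,238),(188,182),(212,222),(122,276),(332,355),(412,360)]:
    print(p,P[p[1],p[0]].round(4),at_z(c,[p],0.01)[0].round(4))
E
python3 -c "
import cv2
p=cv2.imread('pics/scene0.png')
cv2.imwrite('pics/sc.png',cv2.resize(p[200:320,140:400],None,fx=3,fy=3,interpolation=cv2.INTER_CUBIC))"
```

```text
(225, 262) [ 0.4346 -0.1627 -0.0009] [ 0.4435 -0.1646  0.01  ]
(306, 228) [0.4965 0.0186 0.0651] [0.4524 0.0419 0.01  ]
(326, 262) [5.581e-01 3.200e-02 1.000e-04] [0.5647 0.028  0.01  ]
(246, 293) [ 0.5454 -0.1609  0.0108] [ 0.5449 -0.1608  0.01  ]
(273, 242) [ 0.4939 -0.0628  0.0657] [ 0.4491 -0.0451  0.01  ]
(324, 290) [ 0.6491 -0.029   0.0479] [ 0.6267 -0.0157  0.01  ]
(237, 335) [ 0.6247 -0.2202  0.0061] [ 0.627  -0.2207  0.01  ]
(189, 292) [ 0.4846 -0.2655  0.0196] [ 0.4772 -0.265   0.01  ]
(346, 222) [0.497 0.126 0.023] [0.4871 0.1329 0.01  ]
(92, 238) [ 0.2126 -0.411   0.0194] [ 0.2023 -0.4121  0.01  ]
(188, 182) [ 0.134  -0.1375  0.0018] [ 0.1436 -0.1392  0.01  ]
(212, 222) [ 0.3133 -0.1413  0.0104] [ 0.3129 -0.1413  0.01  ]
(122, 276) [ 0.358  -0.3797  0.0125] [ 0.3557 -0.3799  0.01  ]
(332, 355) [ 0.7762 -0.0902  0.0375] [ 0.7644 -0.0827  0.01  ]
(412, 360) [ 0.852   0.0462 -0.0016] [0.8557 0.0413 0.01  ]
```

View pics/sc.png

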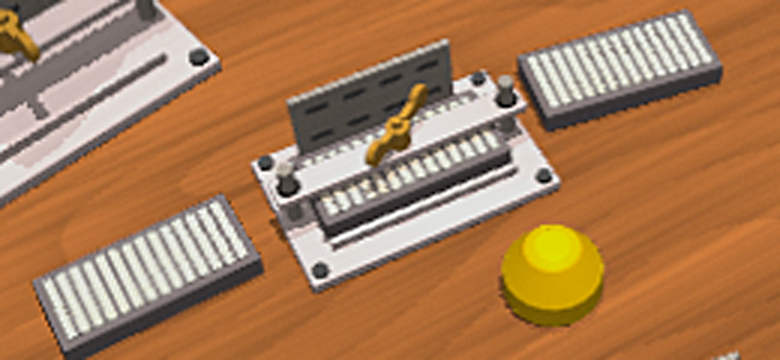

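```bash
python3 - <<'E'
from h import *
for x,y in [(0.43,-0.065),(0.40,-0.065)]:
  for z in (0.2,0.25,0.3): print(x,z,robot.ik([x,y,z],[np.pi,0,0]))
t=robot.get_t()
try:
    robot.move_ptp([0.43,-0.065,0.22],[np.pi,0,0])
except Exception as e: print(repr(e))
print(robot.get_t()-t, robot.get_ee_pos(),robot.get_ee_rot(),robot.get_joint_positions())
robot.command_gripper(0.0); print(robot.get_opening(),robot.get_t(),robot.get_contact_force())
c=robot.calibration("wrist");p,d=robot.camera("wrist");cv2.imwrite("pics/w1.png",p);np.save("pics/w1.npy",d)
import json;json.dump({k:np.array(v).tolist() for k,v in c.items()},open("pics/w1.json","w"))
E
```

```text
0.43 0.2 [ 0.30577387  0.12479982 -0.32092001  2.10769504  0.0495236   0.91600102
 -1.61378785]
0.43 0.25 [ 0.33351255  0.0657766  -0.3389723   2.04498558  0.02542537  1.03470544
 -1.58856659]
0.43 0.3 [ 0.35633973  0.01862583 -0.35087311  1.97387746  0.00701282  1.1502331
 -1.56813691]
0.4 0.2 [ 0.33405005  0.07362753 -0.3389344   2.16496743  0.0310463   0.90740643
 -1.59395273]
0.4 0.25 [ 0.36257006  0.01157763 -0.35399169  2.100211    0.00467979  1.03052665
 -1.56460331]
0.4 0.3 [ 0.3865042  -0.03744067 -0.36334685  2.02716975 -0.01457897  1.1494609
 -1.54144329]
2.0333 [ 0.43022475 -0.0657041   0.22005639] [ 3.14154845e+00 -2.24838830e-04 -1.14346936e-03] [ 0.31825512  0.10008129 -0.32820165  2.08313572  0.03927685  0.9638218
 -1.60276212]
0.0007291514422837867 3.525 [0.61851982 0.05849243 0.74786999]
```

View pics/w1.png

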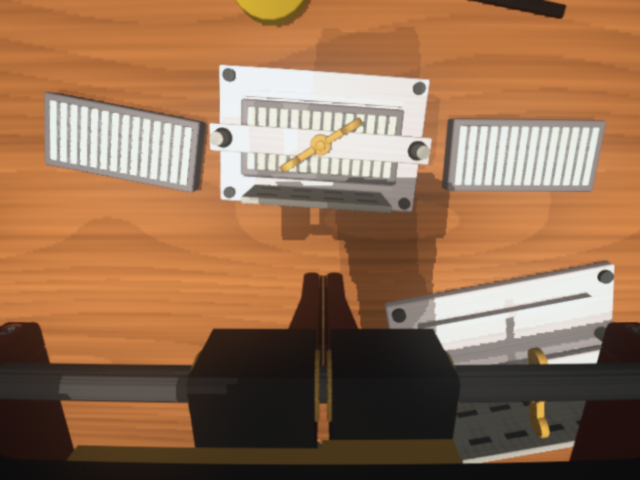

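```bash
python3 - <<'E'
from h import *
import json
c=json.load(open("pics/w1.json"));p=cv2.imread("pics/w1.png");d=np.load("pics/w1.npy");P=cloud(c,d)
hsv=cv2.cvtColor(p,cv2.COLOR_BGR2HSV)
m=(hsv[...,0]>12)&(hsv[...,0]<32)&(hsv[...,1]>150)&(hsv[...,2]>110)
m[:105]=0;m[190:]=0;m[:,:270]=0;m[:,380:]=0
m&=(P[...,2]>0.055)
Q=P[m];print(len(Q),Q.min(0),Q.max(0),np.percentile(Q[:,2],[5,25,50,75,95]))
v,u=np.nonzero(m);r=cv2.minAreaRect(np.c_[u,v].astype(np.float32));print(r)
pts=cv2.boxPoints(r);print(at_z(c,pts,0.078).round(4))
print("px ext",u.min(),u.max(),v[u==u.min()],v[u==u.max()])
q=Q[:,:2];w,V=np.linalg.eigh(np.cov(q.T));print(q.mean(0),V[:,1],np.degrees(np.arctan2(V[1,1],V[0,1])),[ (q@V[:,1]).min()-q.mean(0)@V[:,1],(q@V[:,1]).max()-q.mean(0)@V[:,1]])
print("plate",at_z(c,[(220,65),(429,81),(412,212)],0.01).round(4))
print("posts",at_z(c,[(222,135),(420,149)],0.065).round(4),P[135,222],P[149,420])
print("bolts",at_z(c,[(229,75),(419,88),(404,203),(229,192)],0.012).round(4))
for q in [(240,140),(280,143),(370,150),(390,147)]: print("bar",P[q[1],q[0]])
cv2.imwrite("pics/w1z.png",cv2.resize(p[50:230,200:440],None,fx=3.3,fy=3.3,interpolation=cv2.INTER_CUBIC))
E
```

```text
Traceback (most recent call last):
ValueError: zero-size array to reduction operation minimum which has no identity
```

```bash
python3 - <<'E'
from h import *
import json
c=json.load(open("pics/w1.json"));p=cv2.imread("pics/w1.png");d=np.load("pics/w1.npy");P=cloud(c,d)
print(p[145,321],d[145,321],P[145,321],P[128,352], (d>0).mean())
print("plate",at_z(c,[(220,65),(429,81),(412,212)],0.01).round(4))
print("posts",at_z(c,[(222,135),(420,149)],0.065).round(4),P[135,222],P[149,420])
print("bolts",at_z(c,[(229,75),(419,88),(404,203),(229,192)],0.012).round(4))
for q in [(240,140),(280,143),(370,150),(390,147)]: print("bar",P[q[1],q[0]])
cv2.imwrite("pics/w1z.png",cv2.resize(p[50:230,200:440],None,fx=3.3,fy=3.3,interpolation=cv2.INTER_CUBIC))
hsv=cv2.cvtColor(p,cv2.COLOR_BGR2HSV); print(hsv[145,321],hsv[128,352],hsv[160,300])
E
```

```text
[106 196 236] 0.30362988 [ 0.49255554 -0.06426793  0.06991746] [ 0.50626646 -0.08939825  0.07349994] 0.9961458333333333
plate [[ 0.5625  0.0306  0.01  ]
 [ 0.5485 -0.1664  0.01  ]
 [ 0.4209 -0.1589  0.01  ]]
posts [[ 0.5006  0.0187  0.065 ]
 [ 0.4891 -0.1481  0.065 ]] [0.5005613  0.01890755 0.06427867] [ 0.48918091 -0.14794263  0.06545124]
bolts [[ 0.5534  0.0222  0.012 ]
 [ 0.5421 -0.1568  0.012 ]
 [ 0.4309 -0.1494  0.012 ]
 [ 0.4423  0.03    0.012 ]]
bar [0.49541685 0.00858037 0.0433722 ]
bar [ 0.49270516 -0.02728624  0.04329856]
bar [ 0.48647551 -0.10860426  0.04195288]
bar [ 0.48925976 -0.1264628   0.04298953]
[ 21 140 236] [ 19 143 223] [ 18 135 182]
```

View pics/w1z.png

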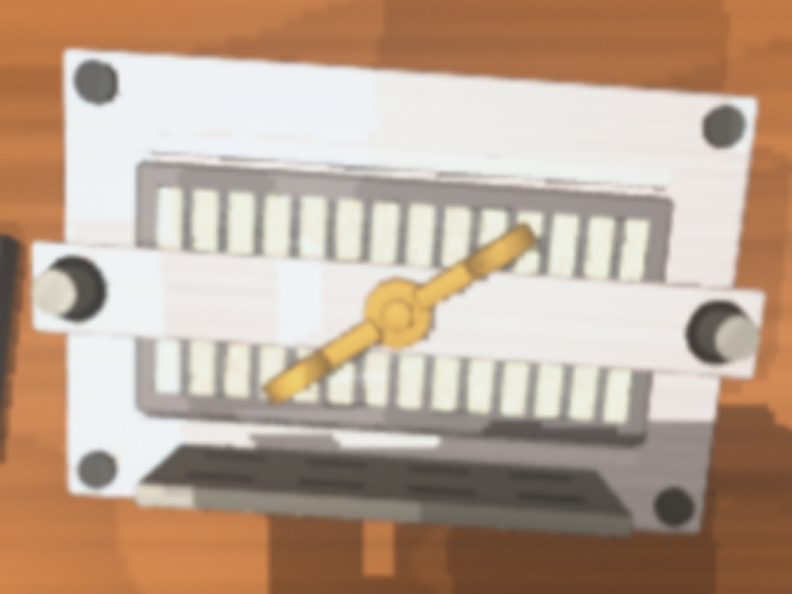

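```bash
python3 - <<'E'
from h import *
import json
np.set_printoptions(linewidth=220,suppress=True)
c=json.load(open("pics/w1.json"));p=cv2.imread("pics/w1.png");d=np.load("pics/w1.npy");P=cloud(c,d)
print((P[135:156:2,308:336:2,2]*1e3).round(0))
print((P[114:136:2,336:366:2,2]*1e3).round(0))
print("wood",np.median(P[230:260,100:250,2]),"base",np.median(P[70:95,260:400,2]), "cass",np.median(P[105:118,255:300,2]),"plate top",P[202,260:380:20,2])
print(at_z(c,[(217.3,138.5),(423.6,152.4)],0.065), at_z(c,[(320,145.2)],0.078))
hsv=cv2.cvtColor(p,cv2.COLOR_BGR2HSV)
m=(hsv[...,0]>12)&(hsv[...,0]<32)&(hsv[...,1]>90)&(hsv[...,2]>110)
m[:112]=0;m[178:]=0;m[:,:278]=0;m[:,366:]=0
n,l,s,_=cv2.connectedComponentsWithStats(m.astype(np.uint8));k=1+s[1:,4].argmax();print(s[k])
m=l==k
cs=P[m];print(np.percentile(cs[:,2],[1,10,50,90,99]))
E
```

```text
[[44. 44. 44. 43. 50. 63. 64. 59. 48. 43. 44. 65. 67. 66.]
 [44. 43. 43. 63. 63. 62. 65. 63. 64. 61. 66. 67. 67. 66.]
 [42. 42. 63. 64. 63. 62. 61. 63. 64. 65. 64. 65. 66. 66.]
 [43. 63. 63. 64. 64. 68. 69. 70. 63. 65. 68. 66. 65. 44.]
 [43. 62. 64. 61. 69. 68. 69. 70. 64. 63. 66. 42. 43. 44.]
 [45. 63. 64. 63. 69. 69. 69. 70. nan 63. 63. 42. 43. 43.]
 [55. 66. 65. 63. 67. 69. 69. 70. 64. 64. 61. 41. 43. 42.]
 [66. 66. 66. 64. 62. 70. 69. 67. 63. 63. 64. 42. 43. 42.]
 [65. 66. 65. 66. 64. 64. 63. 64. 62. 63. 45. 43. 43. 43.]
 [66. 67. 67. 64. 61. 64. 64. 63. 64. 42. 42. 43. 44. 43.]
 [65. 43. 43. 43. 43. 43. 61. 43. 43. 42. 44. 44. 44. 44.]]
[[31. 29. 30. 30. 31. 30. 31. 31. 30. 31. 28. 30. 30. 29. 30.]
 [32. 30. 30. 31. 31. 30. 30. 29. 29. 31. 31. 31. 31. 31. 31.]
 [31. 29. 29. 31. 30. 31. 28. 29. 30. 30. 31. 69. 31. 30. 31.]
 [30. 30. 31. 32. 31. 29. 30. 30. 29. 69. 70. 69. 67. 32. 30.]
 [30. 31. 30. 31. 31. 30. 29. 60. 72. 72. 73. 71. 70. 29. 30.]
 [30. 31. 30. 30. 31. 29. 72. 74. 73. 71. 73. 72. 69. 30. 31.]
 [31. 29. 30. 30. 65. 73. 72. 75. 73. 73. 73. 72. 30. 30. 30.]
 [31. 31. 55. 70. 72. 72. 73. 73. 73. 73. 31. 31. 29. 30. 30.]
 [30. 65. 68. 70. 70. 72. 72. 72. 73. 30. 31. 30. 30. 29. 30.]
 [66. 67. 66. 70. 71. 71. 71. 31. 31. 31. 31. 29. 30. 31. 31.]
 [67. 65. 66. 67. 69. 43. 43. 43. 44. 44. 43. 44. 43. 43. 42.]]
wood nan base nan cass nan plate top [0.07416468 0.07374711 0.07542613 0.07551816 0.07406746 0.06999022]
[[ 0.49774723  0.02289804  0.065     ]
 [ 0.48633264 -0.1513399   0.065     ]] [[ 0.49289048 -0.06349628  0.078     ]]
[280 118  82  54 846]
[nan nan nan nan nan]
```

```bash
cat >> h.py <<'E'
AX=np.array([0.492,-0.0642]); YAWH=-0.066
def wing(c,p,d,ax=AX):
    "wing angle (mod pi) in world from one wrist view"
    P=cloud(c,d); zlo=0.055
    m=(P[...,2]>zlo)&(P[...,2]<0.09)&(np.hypot(P[...,0]-ax[0],P[...,1]-ax[1])<0.046)
    hsv=cv2.cvtColor(p,cv2.COLOR_BGR2HSV)
    m&=(hsv[...,1]>90)&(hsv[...,0]>10)&(hsv[...,0]<35)
    Q=P[m]; r=np.hypot(Q[:,0]-ax[0],Q[:,1]-ax[1])
    w,V=np.linalg.eigh(np.cov(Q[:,:2].T)); v=V[:,1]; v=v if v[0]>0 else -v
    s=(Q[:,:2]-ax)@v
    ear=(r>24)&(r<36)if False else (r>.024)&(r<.036)
    # bar top
    H=(P[...,:2]-ax); yb=H@np.array([-np.sin(YAWH),np.cos(YAWH)]); xb=H@np.array([np.cos(YAWH),np.sin(YAWH)])
    b=(abs(xb)<.008)&(abs(yb)>.045)&(abs(yb)<.07)&(P[...,2]>.02)&(P[...,2]<.06)
    ca=(abs(abs(xb)-.024)<.005)&(abs(yb)<.06)&(P[...,2]>.02)&(P[...,2]<.035)
    return dict(n=len(Q),mean=Q[:,:2].mean(0).round(4),ang=np.degrees(np.arctan2(v[1],v[0])).round(1),ext=(s.min().round(4),s.max().round(4)),eartop=np.percentile(Q[ear,2],90).round(4),bar=np.median(P[b][:,2]).round(4),cass=np.median(P[ca][:,2]).round(4))
def shot(name):
    c=robot.calibration("wrist");p,d=robot.camera("wrist");cv2.imwrite(f"pics/{name}.png",p);return c,p,d
def tcp(a,lag,r=0.030):
    "TCP xy for wing at world angle a (rad), tip centre `lag` behind wing mid-plane"
    u=np.array([np.cos(a),np.sin(a)]);n=np.array([np.sin(a),-np.cos(a)])
    return AX+r*u-lag*n
E
python3 - <<'E'
from h import *
import json
c=json.load(open("pics/w1.json"));p=cv2.imread("pics/w1.png");d=np.load("pics/w1.npy")
print(wing(c,p,d))
for flip in (0,np.pi):
  for a in range(90,-161,-25):
    xy=tcp(np.radians(a),.0165); q=robot.ik([*xy,.057],[np.pi,0,np.radians(a)+flip]); print(flip,a,None if q is None else q.round(2))
E
```

```text
{'n': 821, 'mean': array([ 0.4928, -0.0639]), 'ang': np.float64(-58.9), 'ext': (np.float64(-0.0392), np.float64(0.0381)), 'eartop': np.float64(0.0734), 'bar': np.float64(0.0432), 'cass': np.float64(0.03)}
0 90 [ 0.33  0.44 -0.47  2.13  0.32  0.64 -0.36]
0 65 [ 0.26  0.45 -0.4   2.1   0.28  0.64 -0.76]
0 40 [ 0.23  0.46 -0.35  2.07  0.25  0.65 -1.17]
0 15 [ 0.22  0.47 -0.32  2.04  0.24  0.66 -1.57]
0 -10 [ 0.22  0.48 -0.3   2.02  0.22  0.67 -1.96]
0 -35 [ 0.22  0.48 -0.27  2.02  0.2   0.67 -2.35]
0 -60 [ 0.18  0.47 -0.17  2.03  0.13  0.65 -2.7 ]
0 -85 [-0.44  0.54  0.64  2.09 -0.51  0.67 -2.51]
0 -110 [-0.57  0.6   0.85  2.13 -0.7   0.72 -2.75]
0 -135 [-0.79  0.89  1.27  2.17 -1.09  0.99 -2.81]
0 -160 [ 0.97  0.73 -1.19  2.1   0.87  0.94  1.2 ]
3.141592653589793 90 [-0.57  0.48  0.64  2.19 -0.49  0.62 -2.72]
3.141592653589793 65 [-0.84  0.7   1.06  2.17 -0.89  0.81 -2.78]
3.141592653589793 40 [ 0.83  0.78 -1.19  2.03  0.89  0.99  1.44]
3.141592653589793 15 [ 0.83  0.8  -1.19  2.01  0.9   1.01  1.02]
3.141592653589793 -10 [ 0.52  0.55 -0.68  2.    0.5   0.75  0.93]
3.141592653589793 -35 [ 0.49  0.54 -0.6   2.    0.45  0.74  0.57]
3.141592653589793 -60 [ 0.46  0.52 -0.53  2.01  0.39  0.71  0.21]
3.141592653589793 -85 [ 0.42  0.49 -0.45  2.03  0.33  0.69 -0.15]
3.141592653589793 -110 [ 0.39  0.47 -0.39  2.07  0.28  0.66 -0.53]
3.141592653589793 -135 [ 0.33  0.44 -0.31  2.1   0.22  0.63 -0.92]
3.141592653589793 -160 [ 0.3   0.42 -0.29  2.14  0.2   0.61 -1.35]
```

```bash
sed -i 's/^AX=.*; /AX=np.array([0.4925,-0.0640]); /' h.py; cat >> h.py <<'E'
Z=0.057
def go(a_deg,lag,z=None,feed=0.06,r=0.030):
    a=np.radians(a_deg); z=Z if z is None else z
    robot.movel([*tcp(a,lag,r),z],[np.pi,0,a+np.pi],feed=feed)
def ftan(a_deg,f0):
    a=np.radians(a_deg);f=np.array(robot.get_contact_force())-f0
    return -f[:2]@np.array([np.sin(a),-np.cos(a)]), f   # positive = wing resists
E
python3 - <<'E'
from h import *
a=np.radians(-59)
robot.move_ptp([*tcp(a,.023),0.13],[np.pi,0,a+np.pi]); print(robot.get_t(),robot.get_joint_positions().round(2))
robot.hold(.2);f0=np.array(robot.get_contact_force())
go(-59,.023,feed=.1);print(robot.get_t(),robot.get_ee_pos(),f0,robot.get_contact_force()-f0)
for b in range(-59,-80,-3):
    go(b,.0165); t,f=ftan(b,f0); print(b,round(robot.get_t(),2),round(t,2),f.round(2),np.abs(robot.get_ee_pos()[:2]-tcp(np.radians(b),.0165)).round(4))
E
```

```text
5.25 [ 0.47  0.41 -0.55  1.95  0.28  0.85  0.32]
6.3333 [ 0.52809693 -0.07776462  0.05740709] [ 0.01610189 -0.96614994 -0.11490037] [-0.52250879  1.48770291 -0.51240127]
-59 6.59 0.49 [0.18 0.66 0.55] [0.0002 0.0006]
-62 6.84 -0.13 [-0.52  0.7   0.37] [0.0001 0.0001]
-65 7.09 1.03 [0.5  1.36 0.39] [0.0001 0.    ]
-68 7.34 1.18 [ 0.58  1.71 -0.1 ] [0.0002 0.0002]
-71 7.59 -0.14 [-0.55  1.18 -0.44] [0.0001 0.0002]
-74 7.84 1.12 [0.75 1.46 0.06] [0.     0.0001]
-77 8.09 1.19 [ 0.7   2.25 -0.22] [0.0001 0.    ]
```

```bash
python3 - <<'E'
from h import *
c,p,d=shot("w2")
try: print(wing(c,p,d))
except Exception as e: print(e)
p,_=robot.camera("scene");cv2.imwrite("pics/s2.png",cv2.resize(p[190:310,200:360],None,fx=4,fy=4,interpolation=cv2.INTER_CUBIC))
E
```

```text
{'n': 3195, 'mean': array([ 0.4915, -0.06  ]), 'ang': np.float64(-68.9), 'ext': (np.float64(-0.0404), np.float64(0.0365)), 'eartop': np.float64(0.0731), 'bar': np.float64(0.043), 'cass': np.float64(0.0301)}
```

View pics/w2.png

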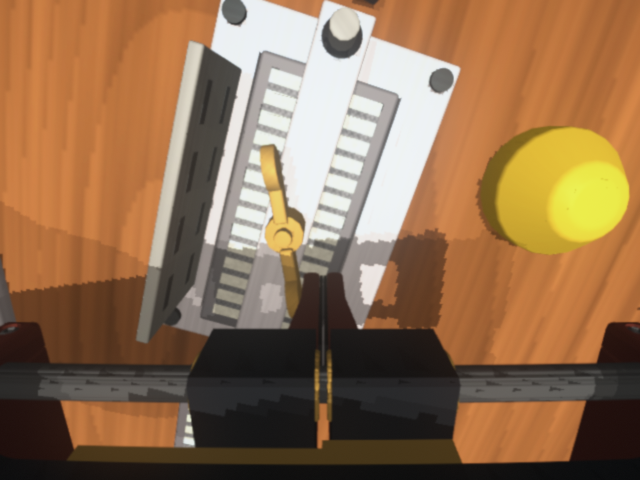

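View pics/s2.png

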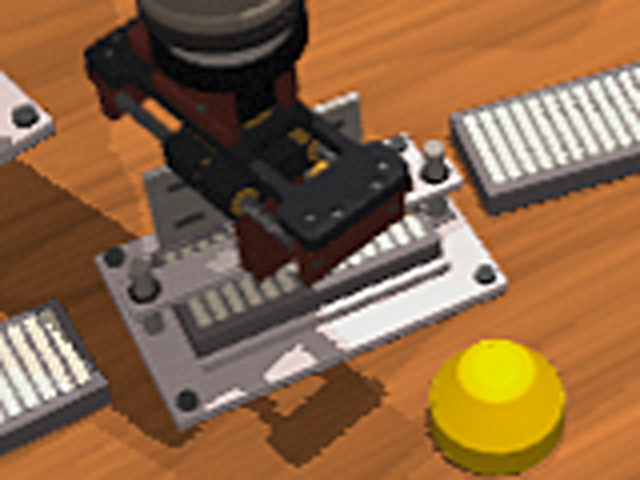

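```bash
cat >> h.py <<'E'
LAG=0.0123
def stroke(a0,a1,step,f0,fmax=6,feed=0.05):
    b=a0;L=[]
    while b>a1:
        b=max(a1,b-step); go(b,LAG,feed=feed); t,f=ftan(b,f0); L.append((round(b,1),round(t,1)))
        if t>fmax:
            t,f=ftan(b,f0)
            if t>fmax: L.append("FORCE %.1f"%t);break
    print(L,round(robot.get_t(),2)); return b
E
python3 - <<'E'
from h import *
f0=np.array([0.016,-.97,-.11])
b=stroke(-69,-125,8,f0)
c,p,d=shot("w3");print(wing(c,p,d))
E
```

```text
[(-77, np.float64(-0.3)), (-85, np.float64(-0.6)), (-93, np.float64(-0.3)), (-101, np.float64(0.2)), (-109, np.float64(0.0)), (-117, np.float64(-0.4)), (-125, np.float64(-0.6))] 10.19
{'n': 2988, 'mean': array([ 0.4945, -0.0601]), 'ang': np.float64(57.6), 'ext': (np.float64(-0.0368), np.float64(0.04)), 'eartop': np.float64(0.0721), 'bar': np.float64(0.042), 'cass': np.float64(0.03)}
```

View pics/w3.png

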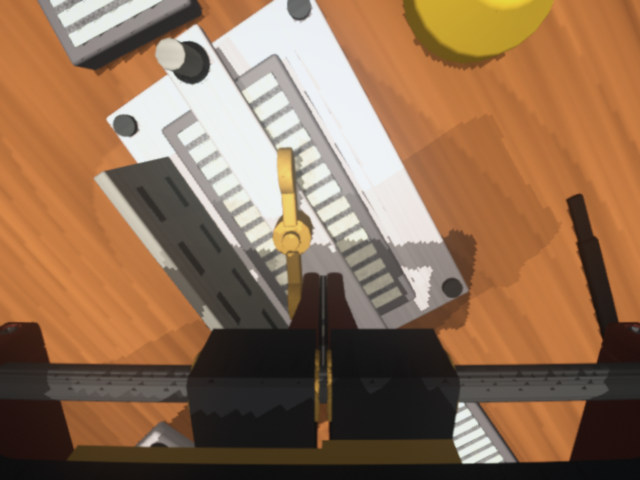

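```bash
python3 - <<'E'
from h import *
go(-122,.018,feed=.1)
go(-122,.018,z=.11,feed=.15)
a=np.radians(-20);robot.move_ptp([*tcp(a,.018),.11],[np.pi,0,a+np.pi])
print(robot.get_t(),robot.get_joint_positions().round(2))
for b in (20,45,60): 
  a=np.radians(b);print(b,robot.ik([*tcp(a,.019),.11],[np.pi,0,a+np.pi]))
c,p,d=shot("w4");print(wing(c,p,d))
E
```

```text
12.325 [ 0.51  0.46 -0.64  1.97  0.37  0.83  0.88]
20 [ 0.5980727   0.48492138 -0.81045823  1.99417933  0.46419258  0.85480761
  1.45117064]
45 [ 0.6701551   0.5002258  -0.91656212  2.02189899  0.52146912  0.86948424
  1.81882785]
60 [ 0.71968629  0.51161944 -0.98111527  2.04004526  0.5561716   0.88001251
  2.04428728]
{'n': 2160, 'mean': array([ 0.4908, -0.0631]), 'ang': np.float64(57.8), 'ext': (np.float64(-0.0387), np.float64(0.0398)), 'eartop': np.float64(0.072), 'bar': np.float64(0.042), 'cass': np.float64(0.03)}
```

```bash
python3 - <<'E'
from h import *
a=np.radians(58);robot.move_ptp([*tcp(a,.020),.11],[np.pi,0,a+np.pi])
robot.hold(.15);f0=np.mean([robot.get_contact_force() for _ in range(5)],0)
go(58,.020,feed=.1);print(f0,robot.get_contact_force()-f0,robot.get_t())
b=stroke(60,-110,8,f0)
c,p,d=shot("w5");print(wing(c,p,d),robot.get_joint_positions().round(2))
E
```

```text
[ 6.00328951e-01  2.67840255e-04 -9.63501500e-01] [-0.28714028  0.6099445   0.99614102] 14.2583
[(52, np.float64(0.7)), (44, np.float64(2.6)), (36, np.float64(2.2)), (28, np.float64(1.9)), (20, np.float64(1.9)), (12, np.float64(2.2)), (4, np.float64(1.2)), (-4, np.float64(0.2)), (-12, np.float64(0.6)), (-20, np.float64(0.7)), (-28, np.float64(0.5)), (-36, np.float64(0.8)), (-44, np.float64(-0.1)), (-52, np.float64(-0.1)), (-60, np.float64(-1.2)), (-68, np.float64(-0.8)), (-76, np.float64(-0.9)), (-84, np.float64(-1.5)), (-92, np.float64(-1.4)), (-100, np.float64(-0.6)), (-108, np.float64(-1.0)), (-110, np.float64(0.5))] 20.71
{'n': 2877, 'mean': array([ 0.4935, -0.0598]), 'ang': np.float64(73.2), 'ext': (np.float64(-0.0363), np.float64(0.0401)), 'eartop': np.float64(0.0695), 'bar': np.float64(0.0393), 'cass': np.float64(0.0301)} [ 0.22  0.44 -0.18  2.08  0.13  0.63 -0.4 ]
```

View pics/w5.png

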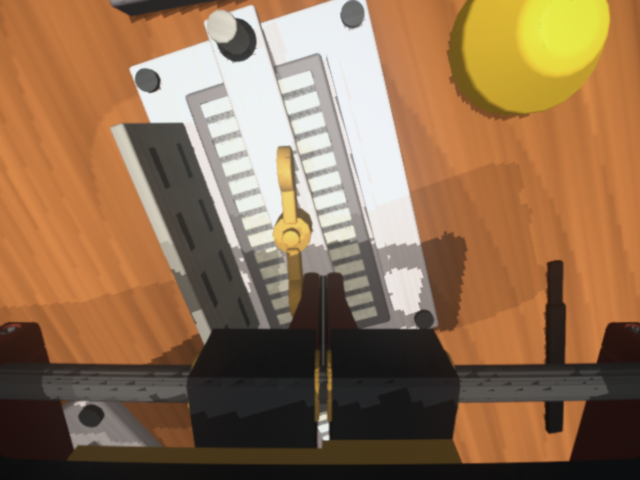

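```bash
python3 - <<'E'
from h import *
go(-107,.018,feed=.1)
go(-107,.018,z=.10,feed=.15)
a=np.radians(-20);robot.move_ptp([*tcp(a,.018),.10],[np.pi,0,a+np.pi])
c,p,d=shot("w6");w=wing(c,p,d);print(w)
a=np.radians(w['ang']);robot.move_ptp([*tcp(a,.020),.10],[np.pi,0,a+np.pi])
robot.hold(.15);f0=np.mean([robot.get_contact_force() for _ in range(5)],0)
Z0=.055
go(w['ang'],.020,z=Z0,feed=.1)
print(f0,robot.get_contact_force()-f0,robot.get_t(),robot.get_joint_positions().round(2))
b=float(w['ang'])+2;L=[]
while b>14:
    b-=2.5;go(b,LAG,z=Z0,feed=.05);t,_=ftan(b,f0);L.append((b,round(float(t),1)))
    if t>4.5:
        robot.hold(.05);t,_=ftan(b,f0)
        if t>4.5: L.append(("STOP",float(t)));break
print(L,robot.get_t())
c,p,d=shot("w7");print(wing(c,p,d))
E
```

```text
{'n': 2253, 'mean': array([ 0.4912, -0.0626]), 'ang': np.float64(73.3), 'ext': (np.float64(-0.0379), np.float64(0.0401)), 'eartop': np.float64(0.0693), 'bar': np.float64(0.0393), 'cass': np.float64(0.0301)}
[0.71058645 0.47698564 0.19282712] [-0.41927512 -0.1886796   0.61744477] 24.6167 [ 0.64  0.57 -0.88  2.1   0.64  0.77  2.2 ]
[(72.8, 0.5), (70.3, 0.7), (67.8, 1.9), (65.3, 2.9), (62.8, 2.6), (60.3, 3.5), (57.8, 2.9), (55.3, 3.1), (52.8, 2.1), (50.3, 3.7), (47.8, 2.6), (45.3, 1.6), (42.8, 1.2), (40.3, 2.8), (37.8, 1.8), (35.3, 2.0), (32.8, 1.6), (30.299999999999997, 2.3), (27.799999999999997, 2.1), (25.299999999999997, 2.0), (22.799999999999997, 1.9), (20.299999999999997, 1.6), (17.799999999999997, 1.9), (15.299999999999997, 1.2), (12.799999999999997, 2.3)] 30.925
{'n': 2929, 'mean': array([ 0.4882, -0.0637]), 'ang': np.float64(9.1), 'ext': (np.float64(-0.0401), np.float64(0.0403)), 'eartop': np.float64(0.0684), 'bar': np.float64(0.0383), 'cass': np.float64(0.0301)}
```

View pics/w7.png

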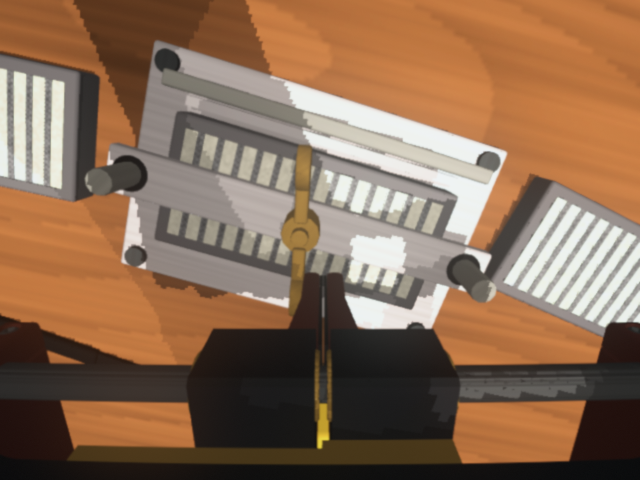

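```bash
python3 - <<'E'
from h import *
f0=np.array([.71,.48,.19]);Z0=.055
b=12.8;L=[];n=0
while b>-40:
    b-=.7;go(b,LAG,z=Z0,feed=.03);t,_=ftan(b,f0);L.append((round(b,1),round(float(t),1)))
    if t>5:
        robot.hold(.05);t,_=ftan(b,f0);L.append(("chk",round(float(t),1)))
        if t>5: L.append("STOP");break
    if robot.get_t()>45:break
print(L,robot.get_t())
c,p,d=shot("w8");print(wing(c,p,d),robot.get_ee_pos()[:2]-tcp(np.radians(b),LAG))
E
```

```text
[(12.1, 1.2), (11.4, 3.4), (10.7, 2.3), (10.0, 2.7), (9.3, 2.4), (8.6, 2.0), (7.9, 1.6), (7.2, 2.7), (6.5, 1.6), (5.8, 1.1), (5.1, 1.8), (4.4, 2.2), (3.7, 1.2), (3.0, 1.4), (2.3, 0.4), (1.6, 2.0), (0.9, 1.9), (0.2, 1.3), (-0.5, 1.8), (-1.2, 2.1), (-1.9, 3.9), (-2.6, 4.2), (-3.3, 3.6), (-4.0, 5.0), ('chk', 5.8), 'STOP'] 37.025
{'n': 2926, 'mean': array([ 0.4879, -0.0626]), 'ang': np.float64(-3.2), 'ext': (np.float64(-0.04), np.float64(0.0409)), 'eartop': np.float64(0.0683), 'bar': np.float64(0.038), 'cass': np.float64(0.0301)} [-0.00012393  0.00115938]
```

```bash
python3 - <<'E'
from h import *
f0=np.array([.71,.48,.19]);Z0=.055
y0=robot.get_ee_pos()[1];print(y0)
for b in (-4.7,-5.4):
    go(b,LAG,z=Z0,feed=.03);robot.hold(.1);t,_=ftan(b,f0);print(b,t,robot.get_ee_pos()[1]-y0)
    if t>8.5: break
# retreat
go(-3,.020,z=Z0,feed=.05); go(-3,.020,z=.12,feed=.15)
c,p,d=shot("w9");print(wing(c,p,d),robot.get_t())
E
```

```text
-0.05266327966281198
-4.7 5.962324740672709 -0.00010352762588723696
-5.4 6.939590906352108 -0.00011366225865692275
{'n': 1595, 'mean': array([ 0.4893, -0.0628]), 'ang': np.float64(-3.8), 'ext': (np.float64(-0.04), np.float64(0.0374)), 'eartop': np.float64(0.0681), 'bar': np.float64(0.038), 'cass': np.float64(0.0301)} 38.7417
```

View pics/w9.png

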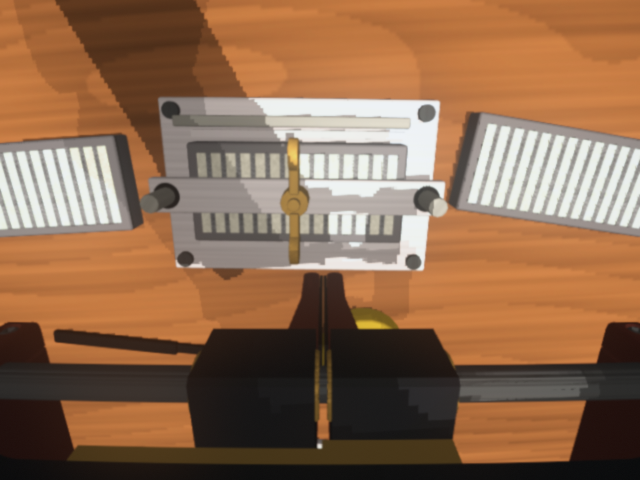

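The wrist view shows the wings in line with the holder's x axis (hub at 294,202). The bar lies flat, and the cassette and spares look undisturbed. The finger did not advance under a further push to 7 N, so the screw is at its stop.

```bash
python3 - <<'E'
from h import *
p0=robot.get_ee_pos(); robot.movel([p0[0],p0[1],.2],feed=.15)
p,_=robot.camera("scene");cv2.imwrite("pics/s9.png",p)
print(robot.get_t(),robot.get_contact_force()); robot.close_job()
E
```

```text
39.475 [ 0.29713235 -0.71359136 -0.60602483]
the job is handed in; nothing more can be done
```

View pics/s9.png

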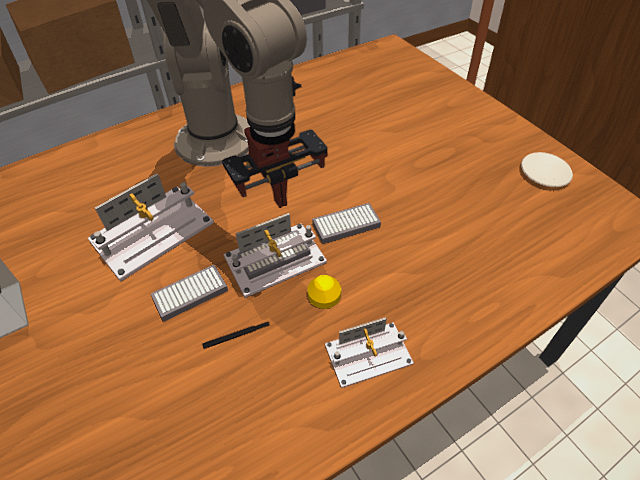

